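# Release the ring-light key left latched

## Robot

A 6-joint arm with a two-finger parallel gripper is mounted at the origin on the work surface. World frame = base frame: x ahead of the robot, y to its left, z up, the work surface at z = 0. Lengths are in mm, angles in rad, forces in N, time in s.
With the tool pointing down it reaches from about 325 to 850 mm from the base axis. Payload 4.4 kg.
Tool frame: the origin (TCP) lies between the finger pads; the fingertips stand 11 mm ahead of it and the grasp point (between the pads) lies 8 mm behind it (tip_extent is the distance from the TCP to the fingertips, in mm); z points along the fingers, y is the direction in which the jaws open and shut (so a half turn about z gives the same grasp; the last joint's range is limited). The gripper opens to 94 mm and grips with 3 to 60 N. Pads are 16 mm wide; open, the fingers measure 119 mm over their backs; the gripper's body (75 mm by 177 mm) begins 78 mm behind the grasp point.
Start: joints at [-1.268, 0.207, 1.542, -0, 1.393, -0.15], TCP at [252.059, -516.811, 216.447] pointing down, gripper open.
Joint ranges: [-2.73, 2.73], [-0.86, 2.22], [0.23, 2.46], [-1.11, 4.25], [0.08, 2.63], [-2.82, 2.82]. Speed limits (rad/s): [2.79, 2.79, 3.14, 3.14, 3.14, 3.14].

## Interface

Orientations are given as a rotation vector (axis times angle).
In Python, from station import sense, get_image, camera_params, finish_job, tip_extent gives the robot as it stands.
- The arm moves only by the tool arm_command, never from a script. Its argument "increments" is a list that holds one entry, the list of rows, each a list of 5 numbers: the shift along the tool's x, y, z in m, then the turn about the tool's z in degrees, then the opening in per cent of the stroke, from 0 (shut) to 100 (fully open). A call has 1 to 12 rows; each row is the pose to reach, as a shift and turn from the pose commanded when the call began, along the tool's axes at that moment; what a row does not reach only later rows make up. A row lasts 1/12 s, in which the tool goes at most 41.7 mm and 7.16 degrees, less where a joint would pass 70% of its speed; a pose out of reach is approached as far as the arm can. A call with a gripper value outside its range is refused whole. The fingers move at their own pace and stop on an object; "force" is the grip in N (left out, the last holds). Time passes only in rows, so rows that repeat a pose let the fingers close. It gives the time, the measured TCP pose, the force and the opening at its end, in the units of the state.
- sense(): the state, without advancing time (a new reading comes with each control period).
- get_image(name): name is "side" or "top" or "wrist"; returns (picture, depth): 400x640x3 uint8, red, green, blue; 400x640 float32, mm along the optical axis (not along the pixel's ray), 0 where there is no reading.
- camera_params(name): a dict with "fx", "fy", "cx", "cy" (pixels), "extrinsics" (4x4, takes a point from world to camera coordinates); the wrist camera has in their place "T_tool_cam" (4x4, takes a point from camera to tool coordinates, whose origin is the TCP and whose axes are the flange's). Camera axes: x right, y up, looking along -z (the intrinsics and any distortion apply to the point x, -y, -z); pixel columns grow to the right and rows downward; lengths in mm; the calibration is good to about 2 mm. The wrist camera is an equidistant fisheye: a pixel r from the principal point sees the ray r / f radians off the axis. A picture is of the moment at which its call begins: read the wrist's pose just before it. camera_params takes no time and is no camera call.
- finish_job(): hands the job in, once; it reports no verdict.
The state is a dict: "t": time; "joint_pos": joint angles; "joint_velocities": joint speeds; "effort": joint torques, N m; "eef_pos": TCP position; "orientation": TCP orientation; "contact_force": force on the tool from outside, world axes, zero at the start; "wrist_torque": the same for the moment, N m; "width": finger opening in mm.
Only numpy, scipy, OpenCV 4.12 (cv2) and the standard library are available. Lean on these libraries where they do the work, as an engineer would, in place of code of your own. Each camera call takes 0.05 s, during which the arm holds its last target. There are 200 camera calls.

## Task

The microscope's ring light is to be switched off, but one of the four identical latching keys on its control box is still latched down; a light tap on each key tells which one. Press that key in so that it releases and springs back up level with the others. Do not push in any of the other three keys, and leave the things standing around the box where they are; nothing is to be picked up.

Things in the scene. Friction and masses are not known exactly. Their poses are not given: they have to be found in the camera images.
- console: control box of the ring light, a low white metal box fixed to the bench, 125 (its x) by 270 (its y) by 48 mm high, with a dark top panel; origin at the centre of its underside, z up. Four keys stand in a row along its y at 42 mm pitch; a round black dimmer knob (not needed; 38 mm across, 19 mm high) stands at its -y end, 59 mm from the nearest key
- keyplace1 (a point): first key place of the row (at the box's +y end): centre of the cap's top face for a key that stands up, 11 mm above the panel, 59 mm above the bench. Fixed to the box: it does not move with the key. All keys are alike: grey square cap, 24 by 24 mm, white inlay, in a black frame 36 mm square and 2.5 mm high; the cap moves straight down. One key, at any place, is latched at the start
- keyplace2 (a point): the same for the second key. Height: a latched key's top stands 4 mm lower than an up key's, 55 mm above the bench. A tap of up to 2 N hardly moves either kind, so the height at which the fingertips meet the cap tells them apart
- keyplace3 (a point): the same for the third key. Push-push action: a key starts to move down at 2.5 N (a latched one at 4.5 N) and needs 6 N to reach its stop, 7 mm below the up position. A latched key pushed to its stop and let go springs up; an up key pushed further than 6 mm latches when let go
- keyplace4 (a point): the same for the fourth key of the row (next to the dimmer knob)
- dish: bystander: clear round culture dish, 64 mm across and 15 mm high; origin at the centre of its underside
- tubeblock: bystander: aluminium tube block with four holes, 45 by 85 by 40 mm high; origin at the centre of its underside
- adapter: bystander: dark steel adapter ring, 68 mm across and 16 mm high; origin at the centre of its underside
- specimenjar: bystander: yellow specimen jar, 66 mm across and 60 mm high; origin at the centre of its underside

How it is judged (in metres and radians):
At the end, for the whole second after the job is handed in: all four keys stand up (each within 1 mm of its up height), and each of the four things around the box is within 10 mm of where it stood (z of each of key1_c0, key2_c0, key3_c0, key4_c0 in the frame of console above 0.049 m and distance of each of dish, tubeblock, adapter, specimenjar from where it was at the start of the episode below 0.01 m); the robot touches nothing.
It fails at once if a key that was up is pushed in further than 5 mm (distance of any of key2_c0, key3_c0, key4_c0 from where it was at the start of the episode above 0.005 m).
It fails at once if a thing standing around the box is shoved, lifted or knocked over (moved more than 10 mm) (distance of any of dish, tubeblock, adapter, specimenjar from where it was at the start of the episode above 0.01 m).
It also fails if it takes over 51 s, if anything falls off the work surface, if the arm or the gripper's body presses on something with over 40 N, if the wrist force passes 120 N, or if a joint passes its speed limit or range.

## Working session

There is one attempt and no reset: what is moved stays moved. The work goes in short steps, Python scripts to look and compute and a tool call to move; the robot and the scene stay as the last step left them, time stands still between calls to the robot, and variables do not carry over. Pictures are saved under pics/ and viewed, about 8 in all and at most 12, crops included, and the job is handed in when it is done.

Besides the shell and the picture viewer there is one more tool, called after "Emit:" by a JSON object that holds its "api" and its "payload". arm_command: Moves the arm, as the interface text tells. Its arguments: {"type":"object","properties":{"increments":{"type":"array","items":{"type":"array","items":{"type":"array","items":{"type":"number"}}}},"force":{"type":"number"}},"required":["increments"]}

```bash
mkdir -p pics; python3 - <<'E'
from station import *
import cv2,numpy as np
print(sense(),tip_extent)
for n in("top","side"):
    im,d=get_image(n);cv2.imwrite(f"pics/{n}1.png",im[:,:,::-1]);np.save(f"pics/{n}1.npy",d)
    p=camera_params(n);print({k:(np.round(v,3).tolist() if k=="extrinsics" else v) for k,v in p.items()})
print(camera_params("wrist"))
E
```

```text
{'t': 0.0, 'joint_pos': array([-1.26750902e+00,  2.07410846e-01,  1.54290741e+00, -1.60847888e-05,
        1.39350627e+00, -1.50493020e-01]), 'joint_velocities': array([ 0.00035975, -0.00266407,  0.00030176, -0.00051181, -0.00076578,
       -0.00169714]), 'effort': array([ 5.91827029e-04, -3.70881093e+01, -2.81416172e+01,  6.99488190e-02,
        3.62488884e-02, -1.47842584e-04]), 'eef_pos': array([ 251.81763741, -516.07298045,  215.31806434]), 'orientation': array([-3.05890753e+00, -7.06200539e-01,  2.92159356e-04]), 'contact_force': array([ 0.14627277, -0.55457086, -0.74428859]), 'wrist_torque': array([ 0.05973647, -0.02017505,  0.0185221 ]), 'width': 94.22941816399067} 11.0
{'fx': 363.43050334344645, 'fy': 363.43050334344645, 'cx': 320.3791434814865, 'cy': 206.997350917665, 'extrinsics': [[-0.031, -0.999, 0.018, 11.208], [0.998, -0.03, 0.046, -535.847], [-0.046, 0.02, 0.999, -742.269], [0.0, 0.0, 0.0, 1.0]]}
{'fx': 452.68980678721977, 'fy': 452.68980678721977, 'cx': 321.91189718602647, 'cy': 202.5915965076493, 'extrinsics': [[-0.999, -0.032, 0.015, 544.982], [0.029, -0.514, 0.857, -75.404], [-0.019, 0.857, 0.514, -783.516], [0.0, 0.0, 0.0, 1.0]]}
{'fx': 309.70691628693146, 'fy': 309.70691628693146, 'cx': 315.89262108744487, 'cy': 200.15798386293858, 'T_tool_cam': array([[ 1.76616587e-04,  9.63712533e-01,  2.66942169e-01,
         7.80918754e+01],
       [ 9.99999157e-01,  1.73272898e-04, -1.28717655e-03,
        -2.22505363e-01],
       [-1.28672202e-03,  2.66942172e-01, -9.63711690e-01,
        -1.68960473e+02],
       [ 0.00000000e+00,  0.00000000e+00,  0.00000000e+00,
         1.00000000e+00]])}
```

View pics/top1.png

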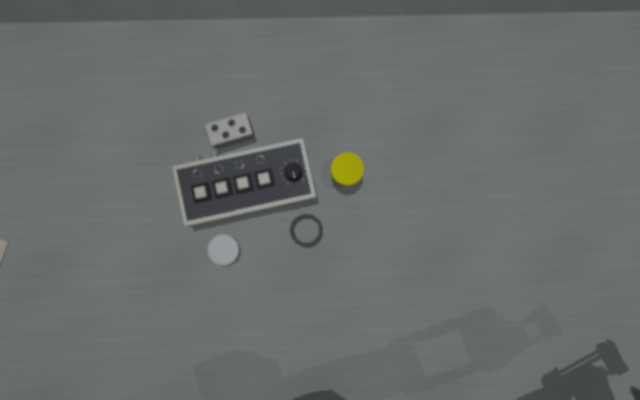

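View pics/side1.png

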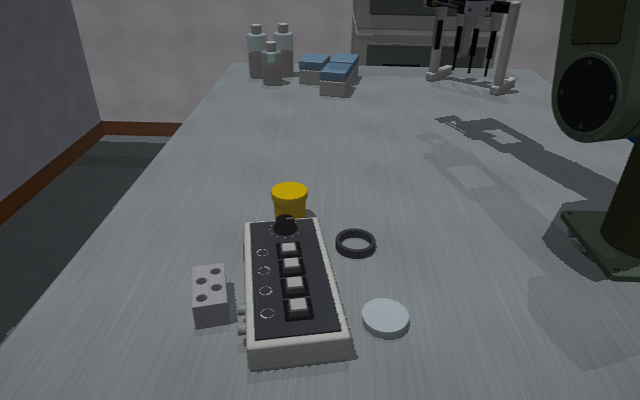

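Top view: box with keys at about (200,192), (222,187), (243,183), (264,178) and the knob at (293,172); tube block, dish, ring and jar lie around it. Side view agrees; key 1 is nearest the side camera.

```bash
cat > h.py <<'E'
import cv2,numpy as np
from station import *
from scipy.spatial.transform import Rotation as R
def onplane(n,uv,z):
    p=camera_params(n);E=np.array(p["extrinsics"]);Ri=E[:3,:3].T;c=-Ri@E[:3,3]
    d=Ri@np.array([(uv[0]-p["cx"])/p["fx"],-(uv[1]-p["cy"])/p["fy"],-1])
    return c+d*(z-c[2])/d[2]
def blobs(im,roi,lo,amin,amax):
    x0,y0,x1,y1=roi;hsv=cv2.cvtColor(im,cv2.COLOR_BGR2HSV)[y0:y1,x0:x1]
    m=((hsv[...,2]>lo)&(hsv[...,1]<60)).astype(np.uint8)
    n,l,s,c=cv2.connectedComponentsWithStats(m)
    return [(c[i]+[x0,y0],s[i,4]) for i in range(1,n) if amin<s[i,4]<amax]
E
python3 - <<'E'
from h import *
for n,roi in(("top",(188,165,276,205)),("side",(272,236,318,318))):
    im=cv2.imread(f"pics/{n}1.png")
    for c,a in blobs(im,roi,150,30,600): print(n,c.round(1),a,onplane(n,c,59).round(1))
s=sense();M=R.from_rotvec(s["orientation"]).as_matrix();print(M.round(3))
E
```

```text
top [263.5 177.8] 53 [594.1 104.9  59. ]
top [242.2 182.4] 52 [586.3 146.5  59. ]
top [221. 187.] 43 [578.5 187.7  59. ]
side [288.8 246.1] 49 [591.7 110.6  59. ]
side [291.7 261.6] 54 [584.2 147.   59. ]
side [294.5 281. ] 51 [576.8 188.   59. ]
side [297.9 303.2] 50 [569.1 229.4  59. ]
[[ 0.899  0.438 -0.001]
 [ 0.438 -0.899  0.002]
 [ 0.    -0.002 -1.   ]]
```

Emit:
{"api": "arm_command", "payload": {"increments": [[[0.015,-0.013,0,0,0],[0.04,-0.035,0,0,0],[0.07,-0.06,0,0,0],[0.1,-0.087,0,0,0],[0.13,-0.113,0,0,0],[0.16,-0.139,0,0,0],[0.19,-0.165,0,0,0],[0.22,-0.191,0,0,0],[0.25,-0.217,0,0,0],[0.275,-0.238,0,0,0],[0.295,-0.256,0,0,0],[0.31,-0.269,0,0,0]]], "force": 20}}

```text
t: 1.1
eef_pos: [412.9, -136.5, 216.1]
orientation: [-3.059, -0.71, 0.0]
contact_force: [0.6, 0.1, -0.1]
width: 17.3
```

Emit:
{"api": "arm_command", "payload": {"increments": [[[0.015,-0.013,0,1.5,0],[0.04,-0.035,0,3,0],[0.07,-0.06,0,5,0],[0.1,-0.087,0,7,0],[0.13,-0.113,0,9,0],[0.16,-0.139,0.01,11,0],[0.19,-0.165,0.02,13,0],[0.22,-0.191,0.03,15,0],[0.25,-0.217,0.04,15.3,0],[0.275,-0.238,0.05,15.3,0],[0.295,-0.256,0.06,15.3,0],[0.303,-0.262,0.06,15.3,0]]]}}

```text
t: 2.1
eef_pos: [568.8, 232.2, 153.1]
orientation: [-3.127, -0.298, 0.008]
contact_force: [-1.3, 0.1, -0.2]
width: 0.3
```

```bash
python3 - <<'E'
from h import *
s=sense();print(s["t"],s["eef_pos"],s["joint_pos"].round(2),s["width"],s["contact_force"]);M=R.from_rotvec(s["orientation"]).as_matrix();print(M.round(3))
im,d=get_image("wrist");cv2.imwrite("pics/w1.png",im[:,:,::-1])
im,d=get_image("side");cv2.imwrite("pics/side2.png",im[:,:,::-1])
E
```

```text
2.1 [568.81431256 232.21619739 153.10325628] [0.25 0.35 1.5  0.   1.3  1.63] 0.34629782848350843 [-1.33378551  0.07105244 -0.17253539]
[[ 0.982  0.189 -0.005]
 [ 0.189 -0.982 -0.   ]
 [-0.005 -0.001 -1.   ]]
```

View pics/w1.png

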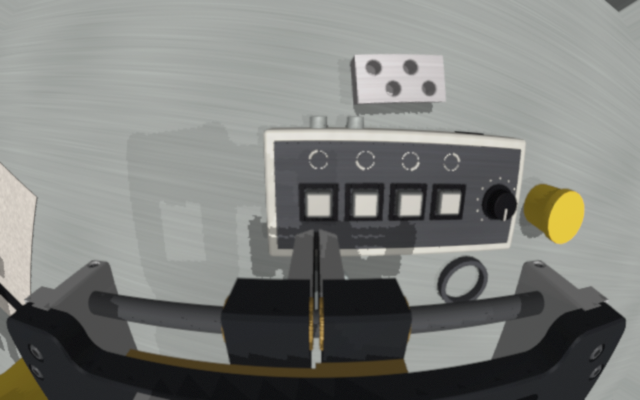

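Wrist view: shut fingers end near (317,235), keys at (319,205), (365,205), (409,205), (449,203). I'll locate the keys from this closer view.

```bash
python3 - <<'E'
from h import *
s=sense();M=R.from_rotvec(s["orientation"]).as_matrix();p=camera_params("wrist");T=np.array(p["T_tool_cam"])
im=cv2.imread("pics/w1.png")
P=[]
for c,a in sorted(blobs(im,(302,188,468,222),185,100,1500),key=lambda b:b[0][0]):
    x,y=(c-[p["cx"],p["cy"]]);r=np.hypot(x,y);th=r/p["fx"]
    d=np.array([np.sin(th)*x/r,-np.sin(th)*y/r,-np.cos(th)])
    o=M@T[:3,3]+s["eef_pos"];d=M@T[:3,:3]@d
    w=o+d*(59-o[2])/d[2];P.append(w);print(c.round(1),a,w.round(1),"tool delta",(M.T@(w-s["eef_pos"])).round(1))
print(np.diff(P,axis=0).round(1),s["eef_pos"])
E
```

```text
[318.4 204.9] 381 [570.3 228.   59. ] tool delta [ 0.2  2.3 96.3]
[365.4 205. ] 378 [578.2 186.4  59. ] tool delta [ 0.2 44.7 96.3]
[410.3 204.9] 344 [586.1 144.8  59. ] tool delta [ 0.1 87.  96.3]
[450.  203.4] 293 [595. 105.  59.] tool delta [  1.4 127.8  96.3]
[[  7.9 -41.6   0. ]
 [  7.9 -41.6   0. ]
 [  8.9 -39.8   0. ]] [569.82460234 230.2927764  155.29429725]
```

Emit:
{"api": "arm_command", "payload": {"increments": [[[0,0.002,0.015,0,0],[0,0.002,0.04,0,0],[0,0.002,0.062,0,0],[0,0.002,0.074,0,0],[0,0.002,0.08,0,0],[0,0.002,0.082,0,0],[0,0.002,0.082,0,0],[0,0.002,0.082,0,0],[0,0.002,0.082,0,0]]]}}

```text
t: 2.95
eef_pos: [571.8, 227.4, 76.2]
orientation: [-3.128, -0.293, -0.005]
contact_force: [-0.4, 0.2, 0.4]
width: 0.4
```

Emit:
{"api": "arm_command", "payload": {"increments": [[[0,0,0.001,0,0],[0,0,0.001,0,0],[0,0,0.002,0,0],[0,0,0.002,0,0],[0,0,0.002,0,0]]]}}

```text
t: 3.37
eef_pos: [570.5, 227.2, 72.4]
orientation: [3.128, 0.293, -0.0]
contact_force: [-0.1, 0.9, -0.1]
width: 0.7
```

Emit:
{"api": "arm_command", "payload": {"increments": [[[0,0,0.0005,0,0],[0,0,0.001,0,0],[0,0,0.001,0,0],[0,0,0.001,0,0],[0,0,0.001,0,0]]]}}

```text
t: 3.78
eef_pos: [570.6, 227.2, 71.4]
orientation: [-3.128, -0.293, 0.0]
contact_force: [-0.2, -0.1, -0.3]
width: 0.7
```

Emit:
{"api": "arm_command", "payload": {"increments": [[[0,0,0.0005,0,0],[0,0,0.001,0,0],[0,0,0.001,0,0],[0,0,0.001,0,0]]]}}

```text
t: 4.12
eef_pos: [570.6, 227.2, 70.4]
orientation: [3.128, 0.293, -0.0]
contact_force: [-0.0, 0.2, 0.2]
width: 0.5
```

Emit:
{"api": "arm_command", "payload": {"increments": [[[0,0,0.0005,0,0],[0,0,0.0005,0,0],[0,0,0.0005,0,0],[0,0,0.0005,0,0]]]}}

```text
t: 4.45
eef_pos: [570.6, 227.2, 70.2]
orientation: [-3.128, -0.293, -0.0]
contact_force: [-0.7, -0.3, 2.4]
width: 1.0
```

Emit:
{"api": "arm_command", "payload": {"increments": [[[0,0,0.0005,0,0],[0,0,0.0005,0,0],[0,0,0.0005,0,0],[0,0,0.0005,0,0]]]}}

```text
t: 4.78
eef_pos: [570.7, 227.2, 69.5]
orientation: [-3.128, -0.293, -0.0]
contact_force: [-1.3, -0.3, 2.3]
width: 0.7
```

Key 1 met at TCP ≈70 mm (tip 59 mm): up. On to key 2.

Emit:
{"api": "arm_command", "payload": {"increments": [[[0,0,-0.005,0,0],[0,0,-0.01,0,0],[0,0.012,-0.01,0,0],[0,0.03,-0.01,0,0],[0,0.042,-0.01,0,0],[0,0.0423,-0.01,0,0],[0,0.0423,-0.006,0,0],[0,0.0423,-0.003,0,0],[0,0.0423,-0.0015,0,0],[0,0.0423,-0.0015,0,0],[0,0.0423,-0.0015,0,0],[0,0.0423,-0.0015,0,0]]]}}

```text
t: 5.78
eef_pos: [578.3, 186.2, 70.8]
orientation: [-3.128, -0.294, 0.0]
contact_force: [-0.0, 0.2, 0.7]
width: 0.3
```

Emit:
{"api": "arm_command", "payload": {"increments": [[[0,0,0.0005,0,0],[0,0,0.001,0,0],[0,0,0.001,0,0],[0,0,0.001,0,0]]]}}

```text
t: 6.12
eef_pos: [578.5, 186.0, 70.3]
orientation: [-3.127, -0.293, -0.0]
contact_force: [-1.4, 1.4, 2.1]
width: 0.2
```

Emit:
{"api": "arm_command", "payload": {"increments": [[[0,0,0.0005,0,0],[0,0,0.0005,0,0],[0,0,0.0005,0,0],[0,0,0.0005,0,0]]]}}

```text
t: 6.45
eef_pos: [578.5, 185.9, 69.6]
orientation: [-3.127, -0.293, -0.0]
contact_force: [-0.9, 2.2, 2.5]
width: 0.3
```

Key 2 also met at ≈70 mm: up. Key 3.

Emit:
{"api": "arm_command", "payload": {"increments": [[[0,0,-0.005,0,0],[0,0,-0.01,0,0],[0,0.012,-0.01,0,0],[0,0.03,-0.01,0,0],[0,0.042,-0.01,0,0],[0,0.0423,-0.01,0,0],[0,0.0423,-0.006,0,0],[0,0.0423,-0.003,0,0],[0,0.0423,-0.0015,0,0],[0,0.0423,-0.0015,0,0],[0,0.0423,-0.0015,0,0],[0,0.0423,-0.0015,0,0]]]}}

```text
t: 7.45
eef_pos: [586.2, 144.6, 70.8]
orientation: [-3.128, -0.294, 0.0]
contact_force: [0.1, -0.5, -0.7]
width: 0.4
```

Emit:
{"api": "arm_command", "payload": {"increments": [[[0,0,0.0005,0,0],[0,0,0.001,0,0],[0,0,0.001,0,0],[0,0,0.001,0,0]]]}}

```text
t: 7.78
eef_pos: [586.4, 144.4, 70.3]
orientation: [-3.127, -0.293, -0.0]
contact_force: [-0.7, 1.3, 2.7]
width: 0.5
```

Emit:
{"api": "arm_command", "payload": {"increments": [[[0,0,0.0005,0,0],[0,0,0.0005,0,0],[0,0,0.0005,0,0],[0,0,0.0005,0,0]]]}}

```text
t: 8.12
eef_pos: [586.4, 144.4, 69.6]
orientation: [-3.127, -0.293, -0.0]
contact_force: [-1.3, 2.4, 2.7]
width: 0.6
```

Key 3 up as well. Tap key 4 to confirm rather than infer.

Emit:
{"api": "arm_command", "payload": {"increments": [[[0,0,-0.005,0,0],[0,0,-0.01,0,0],[0,0.012,-0.01,0,0],[0,0.03,-0.01,0,0],[0,0.0415,-0.01,0,0],[0,0.042,-0.01,0,0],[0,0.042,-0.006,0,0],[0,0.042,-0.003,0,0],[0,0.042,-0.0015,0,0],[0,0.042,-0.0015,0,0],[0,0.042,-0.0015,0,0],[0,0.042,-0.0015,0,0]]]}}

```text
t: 9.12
eef_pos: [594.0, 103.3, 70.9]
orientation: [-3.128, -0.294, 0.0]
contact_force: [-0.2, -0.3, -0.1]
width: 0.3
```

Emit:
{"api": "arm_command", "payload": {"increments": [[[0,0,0.0005,0,0],[0,0,0.001,0,0],[0,0,0.001,0,0],[0,0,0.001,0,0]]]}}

```text
t: 9.45
eef_pos: [594.1, 102.9, 70.0]
orientation: [3.128, 0.293, 0.0]
contact_force: [-0.2, 0.5, 0.1]
width: 0.7
```

Emit:
{"api": "arm_command", "payload": {"increments": [[[0,0,0.0005,0,0],[0,0,0.0005,0,0],[0,0,0.0005,0,0],[0,0,0.0005,0,0]]]}}

```text
t: 9.78
eef_pos: [594.1, 102.8, 69.5]
orientation: [-3.128, -0.293, -0.0]
contact_force: [0.6, -0.2, -0.0]
width: 0.5
```

Emit:
{"api": "arm_command", "payload": {"increments": [[[0,0,0.0005,0,0],[0,0,0.001,0,0],[0,0,0.001,0,0],[0,0,0.001,0,0]]]}}

```text
t: 10.12
eef_pos: [594.1, 102.8, 68.4]
orientation: [-3.128, -0.293, 0.0]
contact_force: [-0.0, -0.2, -0.4]
width: 0.5
```

No contact at 68.4 mm: key 4 is lower. Find its top, then press.

Emit:
{"api": "arm_command", "payload": {"increments": [[[0,0,0.0005,0,0],[0,0,0.001,0,0],[0,0,0.0015,0,0],[0,0,0.0015,0,0],[0,0,0.0015,0,0]]]}}

```text
t: 10.53
eef_pos: [594.1, 102.8, 66.9]
orientation: [-3.128, -0.293, 0.0]
contact_force: [-0.0, 0.1, -0.2]
width: 0.7
```

Emit:
{"api": "arm_command", "payload": {"increments": [[[0,0,0.0005,0,0],[0,0,0.001,0,0],[0,0,0.001,0,0],[0,0,0.001,0,0]]]}}

```text
t: 10.87
eef_pos: [594.3, 102.8, 66.4]
orientation: [3.128, 0.293, 0.0]
contact_force: [-0.8, -1.0, 3.2]
width: 0.3
```

Emit:
{"api": "arm_command", "payload": {"increments": [[[0,0,0.0005,0,0],[0,0,0.001,0,0],[0,0,0.0015,0,0],[0,0,0.002,0,0],[0,0,0.002,0,0],[0,0,0.002,0,0]]]}}

```text
t: 11.37
eef_pos: [594.2, 102.8, 64.4]
orientation: [3.128, 0.293, 0.0]
contact_force: [-0.7, -0.3, 5.3]
width: 0.8
```

Emit:
{"api": "arm_command", "payload": {"increments": [[[0,0,0.0005,0,0],[0,0,0.001,0,0],[0,0,0.0012,0,0],[0,0,0.0012,0,0],[0,0,0.0012,0,0]]]}}

```text
t: 11.78
eef_pos: [594.2, 102.8, 63.3]
orientation: [3.128, 0.293, 0.0]
contact_force: [-1.5, -0.0, 6.1]
width: 0.5
```

Emit:
{"api": "arm_command", "payload": {"increments": [[[0,0,0.0004,0,0],[0,0,0.0008,0,0],[0,0,0.0008,0,0],[0,0,0.0008,0,0]]]}}

```text
t: 12.12
eef_pos: [594.3, 102.8, 63.3]
orientation: [3.128, 0.293, 0.001]
contact_force: [-3.2, -0.5, 9.8]
width: 0.3
```

At the stop (9.8 N, no further travel at 63.3 mm). Release straight up, then re-tap to check the height.

Emit:
{"api": "arm_command", "payload": {"increments": [[[0,0,-0.003,0,0],[0,0,-0.01,0,0],[0,0,-0.018,0,0],[0,0,-0.018,0,0],[0,0,-0.018,0,0],[0,0,-0.012,0,0],[0,0,-0.009,0,0],[0,0,-0.009,0,0],[0,0,-0.009,0,0],[0,0,-0.009,0,0]]]}}

```text
t: 12.95
eef_pos: [593.8, 102.8, 70.5]
orientation: [-3.128, -0.293, 0.001]
contact_force: [-0.5, 0.5, 0.6]
width: 0.4
```

Emit:
{"api": "arm_command", "payload": {"increments": [[[0,0,0.0005,0,0],[0,0,0.001,0,0],[0,0,0.001,0,0],[0,0,0.001,0,0]]]}}

```text
t: 13.28
eef_pos: [593.9, 102.8, 70.1]
orientation: [3.128, 0.293, -0.001]
contact_force: [-1.9, -0.2, 2.7]
width: 0.6
```

Emit:
{"api": "arm_command", "payload": {"increments": [[[0,0,0.0003,0,0],[0,0,0.0005,0,0],[0,0,0.0005,0,0],[0,0,0.0005,0,0]]]}}

```text
t: 13.62
eef_pos: [593.9, 102.8, 69.4]
orientation: [-3.128, -0.293, 0.001]
contact_force: [-1.3, -0.3, 2.9]
width: 0.2
```

Key 4 is now met at ≈70 mm, level with the others. Retract and take a last look.

Emit:
{"api": "arm_command", "payload": {"increments": [[[0,0,-0.005,0,0],[0,0,-0.02,0,0],[0,0,-0.045,0,0],[0,0,-0.07,0,0],[0,0,-0.085,0,0],[0,0,-0.09,0,0],[0,0,-0.09,0,0],[0,0,-0.09,0,0],[0,0,-0.09,0,0],[0,0,-0.09,0,0]]]}}

```text
t: 14.45
eef_pos: [592.9, 102.8, 157.5]
orientation: [-3.128, -0.293, 0.005]
contact_force: [0.3, 0.5, -0.5]
width: 0.5
```

```bash
python3 - <<'E'
from h import *
s=sense();print(s["t"],s["eef_pos"],s["contact_force"],abs(s["joint_velocities"]).max())
im,d=get_image("side");cv2.imwrite("pics/side3.png",im[:,:,::-1])
a=cv2.imread("pics/side1.png").astype(int)
df=abs(a-im[:,:,::-1].astype(int)).max(2)
for n,(x0,y0,x1,y1) in dict(dish=(358,294,412,340),block=(190,262,230,330),ring=(332,226,378,260)).items(): print(n,"pixels changed",(df[y0:y1,x0:x1]>40).sum())
E
```

```text
14.45 [592.91499037 102.76581529 157.49639925] [ 0.32959477  0.5067373  -0.45731962] 0.00373213033102218
dish pixels changed 72
block pixels changed 0
ring pixels changed 436
```

View pics/side3.png

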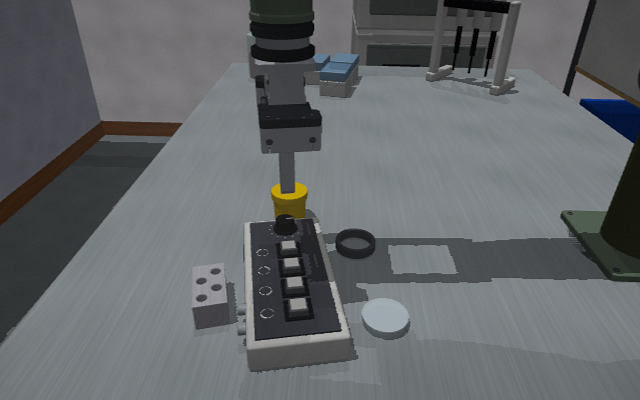

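The picture shows ring (355,243), dish (385,317), block (210,295) and jar (290,200) where they were. The changed pixels come from the arm's shadow. The arm is clear of everything.

```bash
python3 -c "
from station import *
print(finish_job())"
```

```text
the job is handed in; nothing more can be done
None
```

The latched key was key 4, next to the dimmer knob. I pressed it in, it released, and I handed the job in at about 14.5 s.

- **Finding the key:** Light taps with the shut fingers met keys 1 to 3 with the fingertips about 59 mm above the bench, so they were up. Key 4 was met at about 55 mm, so it was latched. The three up keys moved about 0.5 mm at most, under taps of 2.3–2.7 N. That is slightly over the 2 N named for a tap.
- **Pressing it:** I pushed key 4 to its stop (9.8 N, no further travel) and let it go. A second tap, at up to 2.9 N, then met it at about 59 mm, level with the others.
- **Last checks:** The arm stands about 90 mm above the keys and the force reading is at noise level. In the final side picture, the dish, tube block, adapter ring and jar appear where they stood. The pixel comparison did show changes around the ring (436 pixels) and the dish (72). I put these down to the arm's shadow, because both look to be in the same place. The jar was checked only by eye.
- **Disagreement with the task text:** The failure rule lists key2, key3 and key4 as the keys that must not move, which would make key 1 the latched one. The taps clearly showed key 4, and I followed them. I took the rule's names not to match the order of the key places.

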